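Check a bottle crimper's hand lever against its stop screw

TASK

The stop screw of the blue bench crimper has just been reset, and the lever's full stroke has to be checked before any bottle is crimped. With the fingers, push the red catch that props the lever open fully aside, towards the crimper's head; then press the hand lever in with the outside of the fingers until it comes firmly to rest on the stop screw, short of the grip bar. Grip nothing, keep off the grip bar, leave the other things where they are, and finish while still holding the lever pressed against the screw so that the gap can be gauged.

Things in the scene. Friction and masses are not known exactly. Their poses are not given: they have to be found in the camera images.
- crimper: blue bench crimper, bolted down. Origin on the worktop; x points from its front (robot's side) to its back, y to the left along the handles, z up. Base plate x -60 to 130, y -95 to 35, 12 high; head radius 30 at x 0, y -30, z 125 to 176, its cap to z 193; column at x 88, y -30, to z 195. Grip bar and lever stick out to +y, side by side at z 150, nothing fixed below or beside them.
- grip_bar: fixed round bar, same origin and axes as the crimper. Axis on the line x 12, z 144, from y 0 to 186; steel, diameter 20, black rubber of diameter 25 from y 116 on. A grey lug round it at y 100 (26 x 16 x 28) carries the stop screw, one at y 68 the catch. Not to be touched.
- lever_pivot (a point): the lever's upright hinge axis, fixed, at crimper x -22, y 0, z 150 (mid-height of the lever)
- lever (a joint): lever angle (rad): 0 at rest, held open towards the front by a spring; grows as it is pressed in to the grip bar. 0.42 = parallel with the bar, 0.54 would touch it; the screw stops it between 0.36 and 0.46, where it is stiff (3 to 4 N a mm of push). With the catch on it moves under 0.1. The spring asks for 1.5 N at lever_face at rest, about 3.2 N just before the stop.
- lever_blade: the hand lever, an upright aluminium strip 9 thick, 26 high (z 137 to 163), 178 long, its last 70 in a blue sleeve 12 thick. Origin on the hinge axis at mid-height; y points along it to the free end, x across it towards the grip bar (-x is the outer side, from which it is pressed), z up.
- lever_face (a point): point on the outer (-x) face of the lever's blue sleeve, 148 from the hinge axis, at mid-height (z 150): the place to press, along the lever's +x. Moves with the lever, about 60 to its stop. Nothing higher than z 60 stands in front of it.
- stop_screw: stop screw with a brass knurled head, held in the grip bar's lug; its round rubber tip points out of the bar to the lever and meets it about 100 from the hinge. Fixed, but set to another depth (within 10) each time. Origin 4 behind the tip; axes as the crimper's.
- stop_tip (a point): rubber tip of the stop screw, on which the lever comes to rest; it gives about 1 under a firm press
- catch (a joint): angle of the red swing catch (rad): 0 to 0.1 = on, its nose pointing from the bar to the lever and propping it open; grows as it swings towards the crimper's head, anticlockwise seen from above; 1.15 = fully aside, along the bar. Beyond 0.8 it is well clear of the lever. Stays where it is left; needs about 1 N at the pin.
- catch_arm: the red catch: a flat arm 53 long, 9 wide, 6 thick (z 155 to 161) with a round nose and an upright pin. Origin on its pivot; -x points along the arm to the nose, z up.
- catch_pivot (a point): upright pivot axis of the catch on the grip bar, fixed, at crimper x 12, y 68, z 158
- catch_pin (a point): on the catch's upright red pin (diameter 10, black cap of diameter 13), at z 184; the pin stands from z 158 to 196 and above the lever's top edge (z 163) is free on all sides. At catch angle q it stands, in crimper axes, 36 from the pivot in the direction (-cos(0.32 + q), -sin(0.32 + q)).
- alu_bottle: bystander (sizes in mm): white bottle with a black cap, diameter 45, height 115; origin at the centre of its underside
- salve_tin: bystander (sizes in mm): round white salve tin, diameter 59, height 22, standing under the handles; origin at the centre of its underside
- amber_bottle: bystander (sizes in mm): amber bottle with a black cap, diameter 50, height 109; origin at the centre of its underside
- dropper_bottle: bystander (sizes in mm): amber dropper bottle with a rubber bulb, diameter 35, height 109; origin at the centre of its underside
- label_reel: bystander (sizes in mm): white roll of labels lying flat, diameter 72, height 45; origin at the centre of its underside
- lotion_bottle: bystander (sizes in mm): white lotion bottle, diameter 56, height 152; origin at the centre of its underside
- shears: bystander (sizes in mm): blue-handled scissors lying flat, 199 long; origin at the centre of its underside

How it is judged:
On the way, in this order (a step that is already met when the one before it is completed fails the run):
1. the catch is swung aside, clear of the lever, before the lever is pressed (value of joint catch above 0.8 rad and value of joint lever below 0.2 rad), for 0.2 s.
2. the lever is pressed in until it rests on the stop screw (contact force between lever_blade and stop_screw above 3 N and contact force between the fingers and lever_blade above 4 N and value of joint lever above 0.3 rad), for 0.5 s.
At the end, for the whole second after the job is handed in: The catch is aside (over 0.8 rad) and the fingers, standing on the outer side of the lever, hold it still against the stop screw: between 4 and 30 N on the lever, at least 3 N between lever and screw, the grip bar untouched (all of step 2 and value of joint catch above 0.8 rad and contact force between the fingers and lever_blade below 30 N and velocity of joint lever between -0.05 and 0.05 rad/s and x of the grasp point in the frame of lever_blade below -0.006 m and contact force between the fingers and grip_bar below 0.5 N); the arm keeps its last pose, push and grip.
It fails at once if the lever is forced with more than 45 N, or the catch with more than 30 N (contact force between the fingers and lever_blade above 45 N or contact force between the fingers and catch_arm above 30 N).
It fails at once if the lever is gripped, or worked from inside, instead of pressed from its outer side (contact force between the fingers and lever_blade above 3 N and value of joint lever above 0.12 rad and x of the grasp point in the frame of lever_blade above -0.004 m).
It fails at once if the catch's pin is gripped between the fingers (contact force between the fingers and catch_arm above 0.5 N and horizontal distance between the grasp point and catch_pin below 0.006 m).
It fails at once if the grip bar is gripped or pushed (contact force between the fingers and grip_bar above 5 N).
It fails at once if another thing on the worktop is lifted, moved by more than 25 mm or knocked over (distance of any of alu_bottle, salve_tin, amber_bottle, dropper_bottle, label_reel, lotion_bottle, shears from where it was at the start of the episode above 0.025 m or angle between any of alu_bottle, salve_tin, amber_bottle, dropper_bottle, label_reel, lotion_bottle's own z axis and vertical above 0.5 rad).
It also fails if it takes over 45 s, if anything falls off the work surface, if the arm or the gripper's body presses on something with over 40 N, if the wrist force passes 120 N, or if a joint passes its speed limit or range.

ROBOT

A 6-joint arm with a two-finger parallel gripper is mounted at the origin on a cart in front of the work surface, level with it; the furniture and walls round the work are solid. World frame = base frame: x ahead of the robot, y to its left, z up, the work surface at z = 0. Lengths are in m, angles in rad, forces in N, time in s.
With the tool pointing down it reaches from about 0.375 to 0.9 m from the base axis. Payload 3.1 kg.
Tool frame: the origin (TCP) lies between the finger pads; the fingertips stand 17 mm ahead of it and the grasp point (between the pads) lies 2 mm behind it; z points along the fingers, y is the line along which they close (so a half turn about z gives the same grasp; the last joint's range is limited). The gripper opens to 85 mm and grips with 20 to 120 N. Pads are 22 mm wide; open, the fingers measure 114 mm over their backs; the gripper's body (76 mm by 85 mm) begins 54 mm behind the grasp point. The pads swing forward as they close: fully open they stand 13 mm farther back than shut.
Start: joints at [1.004, 0.527, 1.433, -0, 1.181, -0.178], TCP at [0.236, 0.579, 0.248] pointing down, gripper open.
Joint ranges: [-3.08, 3.08], [-0.75, 2.2], [0.22, 2.44], [-1.43, 4.57], [0, 2.65], [-2.85, 2.85]. Speed limits (rad/s): [2.79, 2.79, 3.14, 3.14, 3.14, 3.14].

INTERFACE

Orientations are given as a unit quaternion [x, y, z, w].
In Python, from station import sense, vision, order gives the robot as it stands.
- The arm moves only by the shell command python3 -m crank 'ROWS' [OPENING] [FORCE]. ROWS is JSON, a list of rows, each an object with "dp": the shift along the world's x, y, z in units of 30 mm (1.0 is 30 mm), a list of three; "angular": the turn, a rotation vector about the world's x, y, z in degrees, a list of three. In form: [{"dp": [dx, dy, dz], "angular": [ax, ay, az]}, ...]. A call has 1 to 20 rows; each row shifts and turns the commanded pose from where the row before left it; what a row does not reach is not made up. A row lasts 1/10 s, in which the tool goes at most 50 mm and 8.59 degrees, less where a joint would pass 70% of its speed; a pose out of reach is approached as far as the arm can. A call is refused whole if a number of a shift passes 1 or a number of a turn 8.59, either way. A call with a gripper value outside its range is refused whole. OPENING is the closure, from 0 (fully open) to 1 (shut), set as the call begins (- or left out, the last holds). The fingers move at their own pace and stop on an object; FORCE is the grip in N (left out, the last holds). Time passes only in rows, so rows that do not move let the fingers close. It gives the time, the measured TCP pose, the force, the opening and the grip force at its end, in the units of the state.
- sense(): the state, without advancing time (a new reading comes with each control period).
- vision.snapshot(name): name is "side" or "top" or "wrist"; returns a dict with "image" (420x560x3 uint8, blue, green, red), "range_z" (420x560 float32, m along the optical axis (not along the pixel's ray), 0 where there is no reading), "mtx" (3x3 intrinsics, pixels), "pose" (4x4, takes a point from camera to world coordinates); the wrist camera has in their place "mount" (4x4, takes a point from camera to tool coordinates, whose origin is the TCP and whose axes are the flange's). Camera axes: x right, y down, z forward; pixel columns grow to the right and rows downward; lengths in m; the calibration is good to about 2 mm. A picture is of the moment at which its call begins: read the wrist's pose just before it.
- order.sign_off(): hands the job in; it is judged then, once.
The state is a dict: "t": time; "q": joint angles; "qd": joint speeds; "tau": joint torques, N m; "tcp_pos": TCP position; "tool_rot": TCP orientation; "force": force on the tool from outside, world axes, zero at the start; "ft_torque": the same for the moment, N m; "finger_gap": opening from 0.0 (shut) to 1.0 (fully open); "gripper_force": force on a finger pad.
Only numpy, scipy, OpenCV 4.12 (cv2) and the standard library are available. Lean on these libraries where they do the work, as an engineer would, in place of code of your own. Each camera call takes 0.05 s, during which the arm holds its last target. There are 200 camera calls.

## Working session

There is one attempt and no reset: what is moved stays moved. The work goes in short steps, Python scripts to look and compute and a shell command to move; the robot and the scene stay as the last step left them, time stands still between calls to the robot, and variables do not carry over. Pictures are saved under pics/ and viewed, at most 10 in all, crops included, and the job is handed in when it is done.

```bash
mkdir -p pics
cat > h.py <<'E'
import numpy as np, cv2
from station import sense, vision, order
def snap(n,f):
    s=sense(); d=vision.snapshot(n); cv2.imwrite('pics/'+f+'.png',d['image']); 
    if n=='wrist':
        from scipy.spatial.transform import Rotation as R
        T=np.eye(4);T[:3,:3]=R.from_quat(s['tool_rot']).as_matrix();T[:3,3]=s['tcp_pos'];d['pose']=T@d['mount']
    np.savez('pics/'+f,**d); return d
def cloud(d):
    z=d['range_z'];v,u=np.mgrid[:z.shape[0],:z.shape[1]];K=d['mtx']
    p=np.stack([(u-K[0,2])/K[0,0]*z,(v-K[1,2])/K[1,1]*z,z],-1)
    return p@d['pose'][:3,:3].T+d['pose'][:3,3]
E
python3 - <<'E'
from h import *
print(sense())
for n in('top','side'):
    d=snap(n,n+'0');print(d['pose'].round(3).tolist(),d['mtx'].tolist())
E
```

```text
{'t': 0.0, 'q': array([ 1.00447991e+00,  5.28436388e-01,  1.43391500e+00, -1.36102081e-06,
        1.18138826e+00, -1.78497695e-01]), 'qd': array([-0.00157313, -0.00033374,  0.0013524 , -0.00011268, -0.00071877,
        0.00064829]), 'tau': array([ 1.39466642e-04, -4.42335677e+01, -1.78031731e+01, -4.45349451e-05,
        8.27710668e-03, -2.56883261e-06]), 'tcp_pos': array([0.2359559 , 0.5780114 , 0.24734783]), 'tool_rot': array([ 1.92696086e-01,  9.81257900e-01, -1.00014493e-03, -3.90015945e-04]), 'force': array([ 0.22128345,  0.1148137 , -0.37802266]), 'ft_torque': array([-0.00509148, -0.01767918,  0.02744207]), 'gripper_force': 0.0, 'finger_gap': 0.9994356663639168}
[[-0.145, -0.901, 0.408, -0.082], [-0.989, 0.138, -0.047, 0.138], [-0.014, -0.411, -0.912, 1.523], [0.0, 0.0, 0.0, 1.0]] [[443.65489959922235, 0.0, 281.3113400596626], [0.0, 443.65489959922235, 218.59199970918812], [0.0, 0.0, 1.0]]
[[1.0, -0.012, -0.02, 0.556], [0.009, -0.579, 0.815, -0.944], [-0.022, -0.815, -0.579, 0.847], [0.0, 0.0, 0.0, 1.0]] [[383.9793246579845, 0.0, 285.6357747155569], [0.0, 383.9793246579845, 212.0165782398046], [0.0, 0.0, 1.0]]
```

View pics/top0.png

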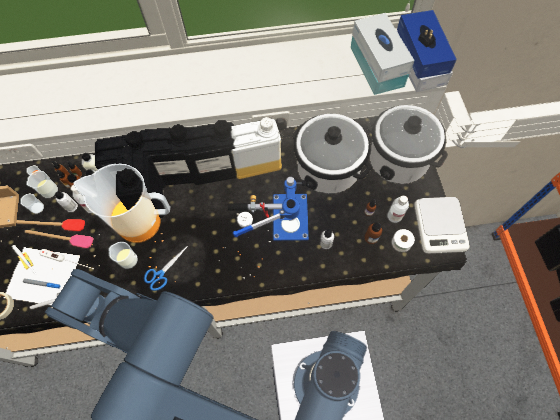

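View pics/side0.png

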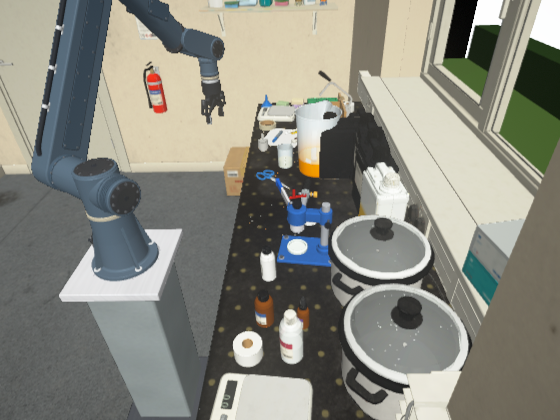

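The top view shows the crimper's base at about (290,215), and the handles pointing left to about (237,232). The tin is at (245,218) and the shears at (165,268). I'll enlarge it.

Run:
```python
from h import *
d=np.load('pics/top0.npz');im=d['image'][170:245,225:325]
cv2.imwrite('pics/c.png',cv2.resize(im,None,fx=8,fy=8,interpolation=cv2.INTER_CUBIC))
P=cloud(d)
hsv=cv2.cvtColor(d['image'],cv2.COLOR_BGR2HSV)
m=(hsv[...,0]>100)&(hsv[...,0]<125)&(hsv[...,1]>130)&(hsv[...,2]>60)
s=np.zeros_like(m);s[170:245,225:325]=1;m&=s
q=P[m];b=q[(q[:,2]<.03)&(q[:,2]>0)];print(len(b),cv2.minAreaRect((b[:,:2]*1000).astype(np.float32)))
for z0,z1 in((.03,.12),(.12,.155),(.155,.17),(.17,.185),(.185,.21)):
    k=q[(q[:,2]>z0)&(q[:,2]<z1)];print(z0,len(k),k.min(0).round(3),k.max(0).round(3),k.mean(0).round(3)) if len(k) else 0
```

```text
796 ((611.2302856445312, 99.1041488647461), (277.3401184082031, 190.48634338378906), 82.24380493164062)
0.03 3 [0.66  0.034 0.033] [0.668 0.039 0.041] [0.663 0.037 0.035]
0.12 83 [0.495 0.001 0.123] [0.646 0.232 0.155] [0.538 0.085 0.141]
0.155 189 [0.494 0.001 0.155] [0.665 0.233 0.17 ] [0.558 0.1   0.164]
0.17 230 [0.504 0.    0.17 ] [0.662 0.212 0.184] [0.579 0.029 0.175]
0.185 5 [0.555 0.018 0.188] [0.582 0.033 0.198] [0.573 0.024 0.193]
```

View pics/c.png

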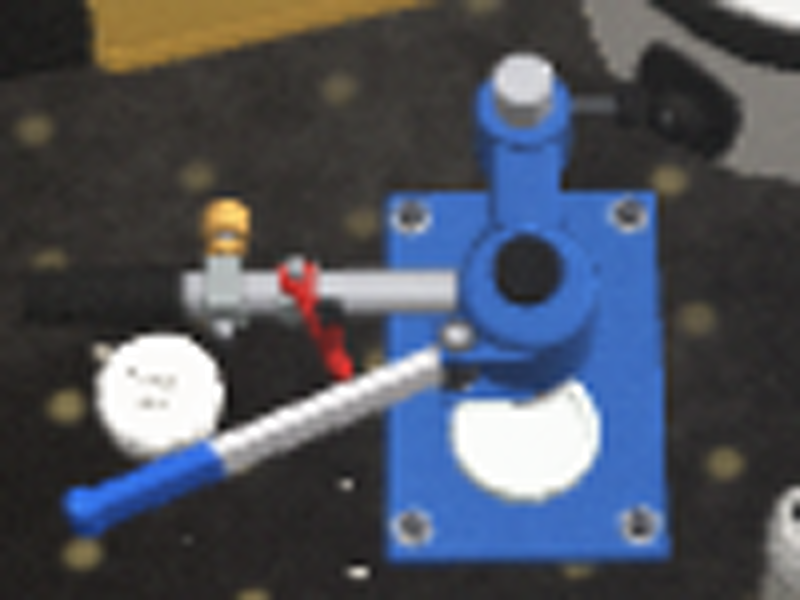

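The crop shows the base plate corners at (388,193), (657,193), (668,558) and (387,560), the head cap at (527,268) and the column top at (524,80). The red catch's pin is near (342,362). I'll fit the crimper's pose to these.

```bash
cat > fit.py <<'E'
from h import *
from scipy.optimize import least_squares
d=np.load('pics/top0.npz')
uv=np.array([(388,193),(657,193),(668,558),(387,560),(527,268),(524,78)],float);uv=(uv+.5)/8-.5+[225,170]
C=np.array([(130,35,12),(130,-95,12),(-60,-95,12),(-60,35,12),(0,-30,193),(88,-30,195)])/1e3
W=np.linalg.inv(d['pose'])
def tw(p,c): 
    c=np.atleast_2d(c);k,s=np.cos(p[2]),np.sin(p[2])
    return np.c_[k*c[:,0]-s*c[:,1]+p[0],s*c[:,0]+k*c[:,1]+p[1],c[:,2]]
def proj(w,d=d,):
    c=w@np.linalg.inv(d['pose'])[:3,:3].T+np.linalg.inv(d['pose'])[:3,3];i=c@d['mtx'].T;return i[:,:2]/i[:,2:]
r=least_squares(lambda p:(proj(tw(p,C))-uv).ravel(),[.6,.06,0])
p=r.x
E
python3 - <<'E'
from fit import *
print(p,(proj(tw(p,C))-uv).round(2).tolist())
def show(n,c):print(n,tw(p,np.array(c)/1e3).round(4).tolist())
show('hinge',[-22,0,150]);show('pivot',[12,68,158])
for q in(0,.05,.4,.8,1.0,1.15):
  a=.32+q;show(q,[12-36*np.cos(a),68-36*np.sin(a),184])
P=cloud(d);hsv=cv2.cvtColor(d['image'],cv2.COLOR_BGR2HSV)
m=(hsv[...,0]>100)&(hsv[...,0]<125)&(hsv[...,1]>130);m[:170]=0;m[245:]=0;m[:,:225]=0;m[:,252]=m[:,253:]=0
k=P[m];k=k[(k[:,2]>.1)];print('sleeve',len(k),k.min(0).round(3),k.max(0).round(3))
k=k[k[:,2]>.155]
h=tw(p,[-.022,0,.15])[0];print('lever dirs',np.degrees(np.arctan2(*(k.mean(0)-h)[:2][::-1])), 'bar',np.degrees(p[2])+90)
E
```

```text
[ 0.57053426  0.05994046 -0.14240922] [[-0.17, -0.1], [0.13, -0.41], [0.14, 0.14], [-0.29, 0.17], [0.05, -0.12], [0.13, 0.27]]
hinge [[0.5488, 0.0631, 0.15]]
pivot [[0.5921, 0.1255, 0.158]]
0 [[0.5566, 0.1192, 0.184]]
0.05 [[0.557, 0.1174, 0.184]]
0.4 [[0.5619, 0.1059, 0.184]]
0.8 [[0.5719, 0.0957, 0.184]]
1.0 [[0.5783, 0.0923, 0.184]]
1.15 [[0.5834, 0.0906, 0.184]]
sleeve 103 [0.494 0.171 0.139] [0.518 0.233 0.171]
lever dirs 107.084005125306 bar 81.84055251420517
```

The fit is good, with residuals under 0.5 px. The lever direction also agrees with the 0.42 rad rest offset. Next I'll shut the fingers, go above the catch and turn −23° so a finger side faces the swing diagonal.

```bash
python3 -m crank '[{"dp":[0.66,-0.93,0],"angular":[0,0,0]},{"dp":[0.66,-0.93,0],"angular":[0,0,0]},{"dp":[0.66,-0.93,0],"angular":[0,0,0]},{"dp":[0.66,-0.93,0],"angular":[0,0,0]},{"dp":[0.66,-0.93,0],"angular":[0,0,0]},{"dp":[0.66,-0.93,0],"angular":[0,0,0]},{"dp":[0.66,-0.93,0],"angular":[0,0,0]},{"dp":[0.66,-0.93,0],"angular":[0,0,0]},{"dp":[0.66,-0.93,0],"angular":[0,0,-5]},{"dp":[0.66,-0.93,0],"angular":[0,0,-5]},{"dp":[0.66,-0.93,0],"angular":[0,0,-5]},{"dp":[0.66,-0.93,0],"angular":[0,0,-4]},{"dp":[0.66,-0.93,0],"angular":[0,0,-4]},{"dp":[0.66,-0.93,0],"angular":[0,0,0]},{"dp":[0.66,-0.93,0],"angular":[0,0,0]},{"dp":[0,0,0],"angular":[0,0,0]},{"dp":[0,0,0],"angular":[0,0,0]},{"dp":[0,0,0],"angular":[0,0,0]}]' 1 20
cat > v.py <<'E'
import sys
from fit import *
d=snap('wrist',sys.argv[1]);im=d['image'].copy()
s=sense();print(s['tcp_pos'],s['tool_rot'],s['force'])
for c in((12,68,158),(12-36*np.cos(.32),68-36*np.sin(.32),196),(-22,0,163),(12,100,158),(12,186,150)):
    u=proj(tw(p,np.array(c)/1e3),d)[0];print(c,u.round())
    if abs(u).max()<2000: cv2.circle(im,tuple(int(x) for x in u),4,(0,255,0),1)
cv2.imwrite('pics/%s_m.png'%sys.argv[1],im)
E
python3 v.py w1
```

```text
t: 1.9
tcp_pos: [0.5323, 0.1607, 0.2479]
tool_rot: [0.384, 0.923, -0.0, -0.001]
force: [-0.5, 0.1, -0.6]
finger_gap: -0.002
gripper_force: 0.0
[0.53226219 0.16092951 0.2480454 ] [ 3.83918181e-01  9.23366878e-01 -1.68689352e-04 -6.41085043e-04] [ 0.23596466  0.22067899 -0.40175686]
(12, 68, 158) [304. 305.]
(np.float64(-22.17247505096787), np.float64(56.67560381781976), 196) [262. 308.]
(-22, 0, 163) [206. 324.]
(12, 100, 158) [338. 282.]
(12, 186, 150) [433. 213.]
```

View pics/w1_m.png

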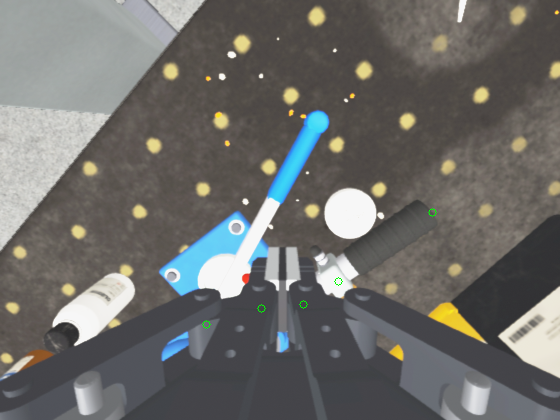

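The view shows the bar end at (422,205), against a predicted (433,212), and the lug at about (336,275). That puts the model within about 3 mm. The catch lies behind the fingers, with its red tip at (246,278). Next I'll descend beside the pin so the tips stay above the lever's top edge, then push along the diagonal.

```bash
python3 -m crank '[{"dp":[0.02,-0.2,-0.64],"angular":[0,0,0]},{"dp":[0.02,-0.2,-0.64],"angular":[0,0,0]},{"dp":[0.02,-0.2,-0.64],"angular":[0,0,0]},{"dp":[0,0,0],"angular":[0,0,0]},{"dp":[0,0,0],"angular":[0,0,0]}]'
python3 -m crank '[{"dp":[0.15,-0.15,0],"angular":[0,0,0]},{"dp":[0.15,-0.15,0],"angular":[0,0,0]},{"dp":[0.15,-0.15,0],"angular":[0,0,0]},{"dp":[0.15,-0.15,0],"angular":[0,0,0]},{"dp":[0,0,0],"angular":[0,0,0]}]'
python3 - <<'E'
from h import *
snap('top','top1')
im=cv2.resize(np.load('pics/top1.npz')['image'][170:245,225:325],None,fx=8,fy=8,interpolation=cv2.INTER_CUBIC);cv2.imwrite('pics/c1.png',im)
E
```

```text
t: 2.45
tcp_pos: [0.5346, 0.1429, 0.1908]
tool_rot: [0.384, 0.923, -0.0, -0.0]
force: [0.7, -0.5, 0.0]
finger_gap: -0.001
gripper_force: 0.0
t: 2.95
tcp_pos: [0.5543, 0.1232, 0.191]
tool_rot: [0.385, 0.923, 0.0, 0.001]
force: [-0.1, -0.3, -0.1]
finger_gap: -0.002
gripper_force: 0.0
```

View pics/c1.png

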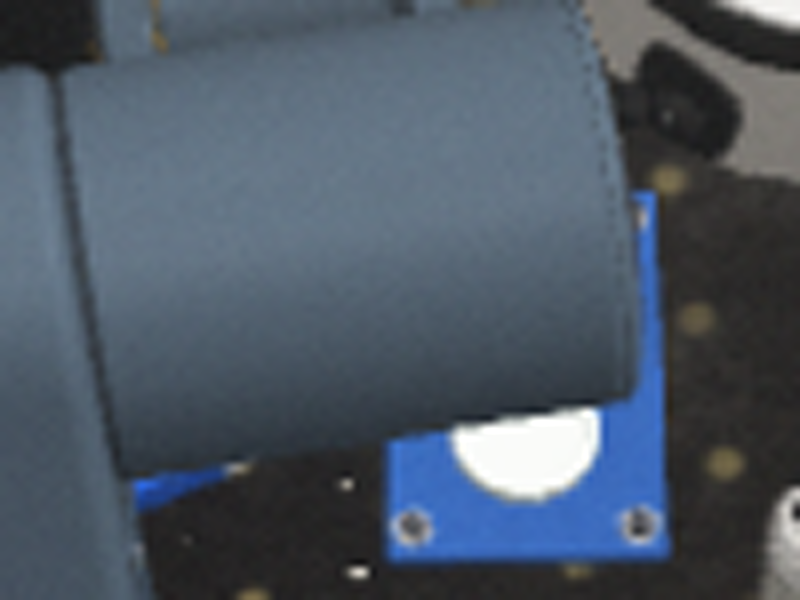

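The arm hides the area from the top camera. I'll continue along the diagonal to the planned end and check with the side and wrist views.

```bash
python3 -m crank '[{"dp":[0.13,-0.15,0],"angular":[0,0,0]},{"dp":[0.13,-0.15,0],"angular":[0,0,0]},{"dp":[0.13,-0.15,0],"angular":[0,0,0]},{"dp":[0,0,0],"angular":[0,0,0]}]'
python3 -m crank '[{"dp":[0.07,-0.1,0],"angular":[0,0,0]},{"dp":[0.07,-0.08,0],"angular":[0,0,0]},{"dp":[0.05,-0.05,0],"angular":[0,0,0]},{"dp":[0,0,0],"angular":[0,0,0]},{"dp":[0,0,0],"angular":[0,0,0]}]'
python3 - <<'E'
from h import *
d=snap('side','s1')
cv2.imwrite('pics/cs.png',cv2.resize(d['image'][165:270,265:355],None,fx=5.7,fy=5.7,interpolation=cv2.INTER_CUBIC))
E
```

```text
t: 3.4
tcp_pos: [0.566, 0.1098, 0.1908]
tool_rot: [0.385, 0.923, 0.0, 0.001]
force: [0.2, 0.1, 0.3]
finger_gap: -0.0
gripper_force: 0.0
t: 3.9
tcp_pos: [0.5707, 0.1034, 0.1908]
tool_rot: [0.384, 0.923, -0.0, 0.0]
force: [-0.5, -0.3, 0.2]
finger_gap: -0.003
gripper_force: 0.0
```

View pics/cs.png

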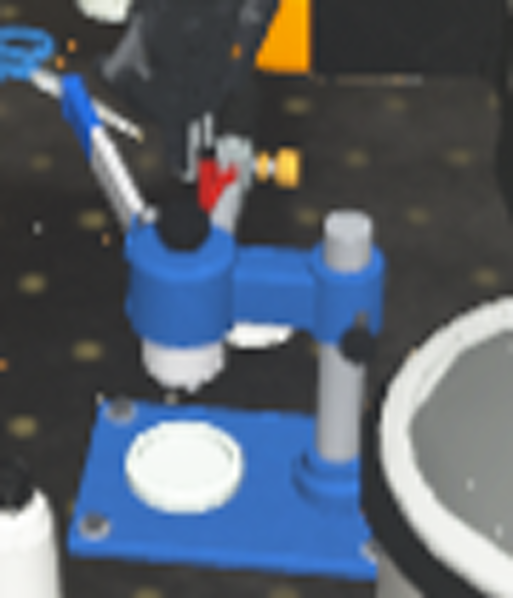

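The side view shows the red pin at (210,185) moved in front of the fingertips towards the head, with the lever still open. I'll push on gently until the end stop is felt.

```bash
python3 -m crank '[{"dp":[0.05,-0.05,0],"angular":[0,0,0]},{"dp":[0.05,-0.03,0],"angular":[0,0,0]},{"dp":[0,0,0],"angular":[0,0,0]},{"dp":[0,0,0],"angular":[0,0,0]}]'
python3 -m crank '[{"dp":[0.05,-0.03,0],"angular":[0,0,0]},{"dp":[0,0,0],"angular":[0,0,0]},{"dp":[0,0,0],"angular":[0,0,0]}]'
python3 -m crank '[{"dp":[0.05,-0.03,0],"angular":[0,0,0]},{"dp":[0,0,0],"angular":[0,0,0]},{"dp":[0,0,0],"angular":[0,0,0]}]'
```

```text
t: 4.35
tcp_pos: [0.5729, 0.1018, 0.1906]
tool_rot: [0.384, 0.923, 0.0, -0.001]
force: [-2.6, 3.4, 1.0]
finger_gap: 0.001
gripper_force: 1.9
t: 4.65
tcp_pos: [0.5731, 0.1016, 0.1905]
tool_rot: [0.385, 0.923, 0.0, -0.002]
force: [-4.4, 5.9, 2.2]
finger_gap: -0.001
gripper_force: 3.6
t: 4.95
tcp_pos: [0.5731, 0.1015, 0.1905]
tool_rot: [0.385, 0.923, 0.0, -0.004]
force: [-7.3, 6.6, 5.8]
finger_gap: 0.002
gripper_force: 5.1
```

The catch is at its end stop: the position matches the prediction and force builds to about 10 N. Now I'll back off, rise, move to the front of the lever and turn +40°.

```bash
python3 -m crank '[{"dp":[-0.25,0.25,0],"angular":[0,0,0]},{"dp":[-0.25,0.25,0.2],"angular":[0,0,0]},{"dp":[0,0,0.75],"angular":[0,0,0]},{"dp":[0,0,0.75],"angular":[0,0,0]},{"dp":[-0.65,0.6,0],"angular":[0,0,8]},{"dp":[-0.65,0.6,0],"angular":[0,0,8]},{"dp":[-0.65,0.6,0],"angular":[0,0,8]},{"dp":[-0.65,0.6,0],"angular":[0,0,8]},{"dp":[-0.65,0.6,0],"angular":[0,0,8]},{"dp":[0,0,0],"angular":[0,0,0]},{"dp":[0,0,0],"angular":[0,0,0]}]'
python3 v.py w2
```

```text
t: 6.05
tcp_pos: [0.4645, 0.2047, 0.2424]
tool_rot: [0.046, 0.999, -0.0, 0.001]
force: [0.6, -0.5, 0.5]
finger_gap: -0.003
gripper_force: 0.0
[0.46508226 0.20434305 0.24229586] [ 4.59490509e-02  9.98942841e-01 -1.25430605e-04  1.36750240e-03] [-0.23261589 -0.35204601 -0.28903723]
(12, 68, 158) [198. 381.]
(np.float64(-22.17247505096787), np.float64(56.67560381781976), 196) [165. 382.]
(-22, 0, 163) [106. 345.]
(12, 100, 158) [238. 383.]
(12, 186, 150) [342. 379.]
```

View pics/w2_m.png

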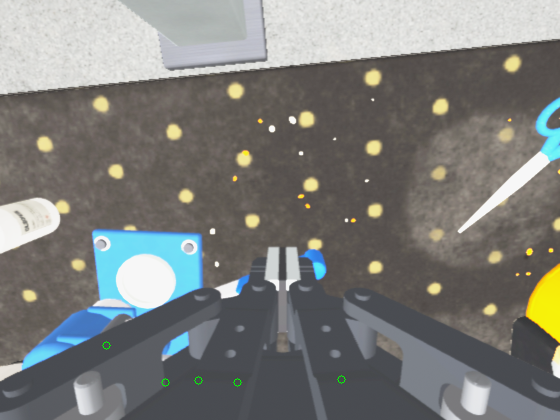

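The lever's free end is at about (315,265), beside and below the fingers. The fingers stand about 25 mm clear of its outer face in the model. I'll descend and approach.

```bash
python3 -m crank '[{"dp":[0,0,-0.8],"angular":[0,0,0]},{"dp":[0,0,-0.8],"angular":[0,0,0]},{"dp":[0,0,-0.8],"angular":[0,0,0]},{"dp":[0,0,-0.6],"angular":[0,0,0]},{"dp":[0,0,0],"angular":[0,0,0]}]'
python3 -m crank '[{"dp":[0.3,0,0],"angular":[0,0,0]},{"dp":[0.3,0,0],"angular":[0,0,0]},{"dp":[0.3,0,0],"angular":[0,0,0]},{"dp":[0.2,0,0],"angular":[0,0,0]},{"dp":[0.1,0,0],"angular":[0,0,0]},{"dp":[0,0,0],"angular":[0,0,0]},{"dp":[0,0,0],"angular":[0,0,0]}]'
```

```text
t: 6.6
tcp_pos: [0.4638, 0.2033, 0.1496]
tool_rot: [0.047, 0.999, -0.001, -0.002]
force: [0.0, -0.4, 0.1]
finger_gap: -0.002
gripper_force: 0.0
t: 7.3
tcp_pos: [0.4996, 0.2043, 0.1518]
tool_rot: [0.045, 0.999, -0.0, -0.0]
force: [-1.8, -1.5, 1.3]
finger_gap: -0.003
gripper_force: 0.8
```

Contact is felt at about 1.8 N, which is the spring. I'll press on, slowing down near the stop.

```bash
python3 -m crank '[{"dp":[0.15,0.02,0],"angular":[0,0,0]},{"dp":[0.15,0.02,0],"angular":[0,0,0]},{"dp":[0.15,0.02,0],"angular":[0,0,0]},{"dp":[0.15,0.02,0],"angular":[0,0,0]},{"dp":[0.15,0.02,0],"angular":[0,0,0]},{"dp":[0.15,0.02,0],"angular":[0,0,0]},{"dp":[0.15,0.02,0],"angular":[0,0,0]},{"dp":[0.1,0,0],"angular":[0,0,0]},{"dp":[0,0,0],"angular":[0,0,0]}]'
python3 -m crank '[{"dp":[0.08,0,0],"angular":[0,0,0]},{"dp":[0.08,0,0],"angular":[0,0,0]},{"dp":[0.08,0,0],"angular":[0,0,0]},{"dp":[0,0,0],"angular":[0,0,0]},{"dp":[0,0,0],"angular":[0,0,0]}]'
```

```text
t: 8.2
tcp_pos: [0.535, 0.2084, 0.1516]
tool_rot: [0.046, 0.999, -0.0, 0.0]
force: [-2.9, -1.0, 0.5]
finger_gap: -0.0
gripper_force: 1.2
t: 8.7
tcp_pos: [0.5416, 0.2085, 0.1516]
tool_rot: [0.046, 0.999, -0.0, -0.0]
force: [-1.8, -1.5, 0.0]
finger_gap: -0.002
gripper_force: 1.3
```

```bash
for i in 1 2 3 4; do python3 -m crank '[{"dp":[0.06,0,0],"angular":[0,0,0]},{"dp":[0,0,0],"angular":[0,0,0]},{"dp":[0,0,0],"angular":[0,0,0]}]' | egrep 'tcp|^force'; done
```

```text
tcp_pos: [0.5434, 0.2087, 0.1516]
force: [-3.2, -2.8, -0.0]
tcp_pos: [0.5452, 0.2088, 0.1517]
force: [-3.1, -1.5, -0.4]
tcp_pos: [0.5471, 0.2087, 0.1517]
force: [-4.2, -1.6, -1.2]
tcp_pos: [0.5489, 0.2086, 0.1517]
force: [-3.0, -1.6, 0.3]
```

```bash
python3 -m crank '[{"dp":[0.06,0,0],"angular":[0,0,0]},{"dp":[0,0,0],"angular":[0,0,0]},{"dp":[0,0,0],"angular":[0,0,0]}]' | egrep 'tcp|^force'; python3 -m crank '[{"dp":[0.06,0,0],"angular":[0,0,0]},{"dp":[0,0,0],"angular":[0,0,0]},{"dp":[0,0,0],"angular":[0,0,0]}]' | egrep 'tcp|^force';  python3 -m crank '[{"dp":[0.06,0,0],"angular":[0,0,0]},{"dp":[0,0,0],"angular":[0,0,0]},{"dp":[0,0,0],"angular":[0,0,0]}]' | egrep 'tcp|^force'
```

```text
tcp_pos: [0.5502, 0.2086, 0.1517]
force: [-5.0, -2.0, 1.1]
tcp_pos: [0.5506, 0.2086, 0.1517]
force: [-6.7, -2.0, 2.8]
tcp_pos: [0.5509, 0.2085, 0.1516]
force: [-10.6, -1.6, 4.7]
```

The stop is reached: x stands still at 0.551 and the force rises, which fits a lever angle of about 0.43. One more step, then hold.

```bash
python3 -m crank '[{"dp":[0.06,0,0],"angular":[0,0,0]},{"dp":[0,0,0],"angular":[0,0,0]},{"dp":[0,0,0],"angular":[0,0,0]},{"dp":[0,0,0],"angular":[0,0,0]},{"dp":[0,0,0],"angular":[0,0,0]},{"dp":[0,0,0],"angular":[0,0,0]},{"dp":[0,0,0],"angular":[0,0,0]},{"dp":[0,0,0],"angular":[0,0,0]},{"dp":[0,0,0],"angular":[0,0,0]},{"dp":[0,0,0],"angular":[0,0,0]}]'
python3 - <<'E'
from h import *
d=snap('side','s2');print(sense()['force'])
cv2.imwrite('pics/cs2.png',cv2.resize(d['image'][165:270,265:355],None,fx=5.7,fy=5.7,interpolation=cv2.INTER_CUBIC))
E
```

```text
t: 11.8
tcp_pos: [0.5511, 0.2085, 0.1516]
tool_rot: [0.045, 0.999, -0.001, -0.005]
force: [-12.8, -2.5, 7.8]
finger_gap: -0.004
gripper_force: 6.3
[-13.57947319  -1.714913     7.60283289]
```

View pics/cs2.png

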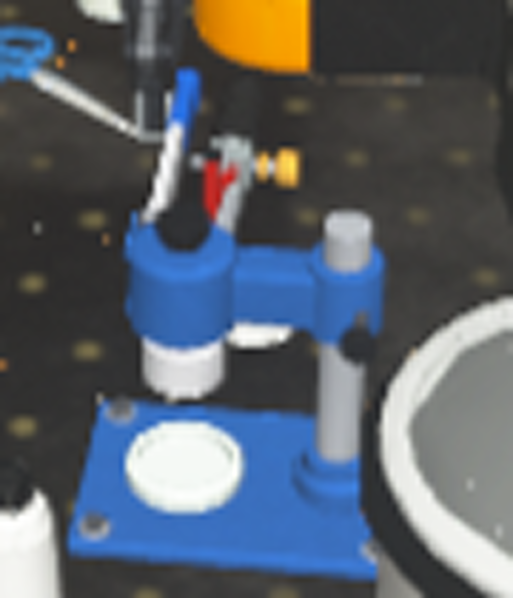

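The side view shows the lever at (178,150) against the screw tip at (195,160), and the catch at (213,190) lying along the bar. The fingers are on the outer side, and the push is steady at about 15 N.

```bash
python3 -c "
from station import order
print(order.sign_off())"
```

```text
the job is handed in; nothing more can be done
None
```

I swung the catch fully aside to its end stop, then handed the job in with the fingers holding the lever against the stop screw from its outer side at about 15 N; no verdict was returned.

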